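Refit the centrifuge rotor with its tube inserts

TASK

The washed tube inserts are stacked crosswise on the drip tray. Take the stack apart and seat one insert fully down in each of the four buckets of the centrifuge rotor, so that the rotor is balanced: the two blue inserts in buckets opposite each other and the two orange inserts in the other two. Leave the stain bottle and the specimen cup standing where they are.

Things in the scene. Friction and masses are not known exactly. Their poses are not given: they have to be found in the camera images.
- blue_a: Blue (ten small bores) tube insert, a solid-sided block 100 long (own x) x 40 wide (y) x 60 mm high (z, up), 0.15 kg; origin: centre of its underside; same after a half turn. Grip it across the 40 mm. Interchangeable with blue_b. At the start in the lower layer of the stack on the drip tray, underside 3 mm above the worktop, 28 mm beside the insert of the other colour.
- blue_b: Blue (ten small bores) tube insert, a solid-sided block 100 long (own x) x 40 wide (y) x 60 mm high (z, up), 0.15 kg; origin: centre of its underside; same after a half turn. Grip it across the 40 mm. Interchangeable with blue_a. At the start in the upper layer of the stack, crosswise on the lower two, underside 63 mm above the worktop, 28 mm beside the other colour.
- orange_a: Orange (three large bores) tube insert, a solid-sided block 100 long (own x) x 40 wide (y) x 60 mm high (z, up), 0.15 kg; origin: centre of its underside; same after a half turn. Grip it across the 40 mm. Interchangeable with orange_b. At the start in the lower layer of the stack on the drip tray, underside 3 mm above the worktop, 28 mm beside the insert of the other colour.
- orange_b: Orange (three large bores) tube insert, a solid-sided block 100 long (own x) x 40 wide (y) x 60 mm high (z, up), 0.15 kg; origin: centre of its underside; same after a half turn. Grip it across the 40 mm. Interchangeable with orange_a. At the start in the upper layer of the stack, crosswise on the lower two, underside 63 mm above the worktop, 28 mm beside the other colour.
- bucket_a: Open silver bucket, one of four alike, fixed in the grey cross-shaped rotor. Origin: centre of its underside, 30 mm above the worktop; x along its long side, z up. Inside floor 4 mm, rim 34 mm above the origin; inside 106 x 46 mm at the floor, 114 x 54 mm at the rim (tapered walls guide an insert down). Bucket centres lie 105 mm from the hub: 210 mm apart across the hub, neighbours 148 mm.
- bucket_b: Open silver bucket, one of four alike, fixed in the grey cross-shaped rotor. Origin: centre of its underside, 30 mm above the worktop; x along its long side, z up. Inside floor 4 mm, rim 34 mm above the origin; inside 106 x 46 mm at the floor, 114 x 54 mm at the rim (tapered walls guide an insert down). Long side square to the line to the hub. A seated insert stands 30 mm above the rim.
- bucket_c: Open silver bucket, one of four alike, fixed in the grey cross-shaped rotor. Origin: centre of its underside, 30 mm above the worktop; x along its long side, z up. Inside floor 4 mm, rim 34 mm above the origin; inside 106 x 46 mm at the floor, 114 x 54 mm at the rim (tapered walls guide an insert down). Walls 3.5 mm thick, with a 5 mm rolled rim.
- bucket_d: Open silver bucket, one of four alike, fixed in the grey cross-shaped rotor. Origin: centre of its underside, 30 mm above the worktop; x along its long side, z up. Inside floor 4 mm, rim 34 mm above the origin; inside 106 x 46 mm at the floor, 114 x 54 mm at the rim (tapered walls guide an insert down). Hub nut 88 mm high, rotor arms 66 mm, above the worktop.
- stain_bottle: bystander: small purple bottle with a red cap, 38 mm across, 84 mm high, standing loose behind the rotor at the right. Origin: centre of its underside. (Fixed near the work, to keep clear of: the monitor's screen, x above 0.67 m where y is above -0.04 m; the white strip reader, x above 0.50 m where y is below -0.385 m, 150 mm high at its front.)
- specimen_cup: bystander: white specimen cup with a yellow lid, 57 mm across, 71 mm high, standing loose at the right front. Origin: centre of its underside. (Fixed at the far left, to keep clear of: the analyser, x above 0.51 m where y is above 0.43 m; a rack of tubes about 100 mm high at x 0.36 to 0.55 m, y 0.41 to 0.50 m.)
There are look-alikes about, which are no part of the job. Leave any pink look-alike of the blue_b alone.

How it is judged (in metres and radians):
At the end, for the whole second after the job is handed in: Each insert rests upright and released in a bucket of its own: within 8 mm of the bucket's centre, underside within 4 mm of its inside floor, long sides parallel within 0.15 rad, tilt under 0.06 rad; the blue two in opposite buckets, the orange two in the other opposite pair (((horizontal distance between blue_a and bucket_a below 0.008 m and z of blue_a in the frame of bucket_a below 0.008 m and angle between the x axis of blue_a and the x axis of bucket_a, either way round below 0.15 rad) or (horizontal distance between blue_a and bucket_b below 0.008 m and z of blue_a in the frame of bucket_b below 0.008 m and angle between the x axis of blue_a and the x axis of bucket_b, either way round below 0.15 rad) or (horizontal distance between blue_a and bucket_c below 0.008 m and z of blue_a in the frame of bucket_c below 0.008 m and angle between the x axis of blue_a and the x axis of bucket_c, either way round below 0.15 rad) or (horizontal distance between blue_a and bucket_d below 0.008 m and z of blue_a in the frame of bucket_d below 0.008 m and angle between the x axis of blue_a and the x axis of bucket_d, either way round below 0.15 rad)) and height (world z) of each of blue_a, blue_b, orange_a, orange_b above 0.028 m and angle between each of blue_a, blue_b, orange_a, orange_b's own z axis and vertical below 0.06 rad and linear speed of each of blue_a, blue_b, orange_a, orange_b below 0.02 m/s and angular speed of each of blue_a, blue_b, orange_a, orange_b below 0.2 rad/s and contact force between each of blue_a, blue_b, orange_a, orange_b and the fingers below 0.1 N and ((horizontal distance between blue_b and bucket_a below 0.008 m and z of blue_b in the frame of bucket_a below 0.008 m and angle between the x axis of blue_b and the x axis of bucket_a, either way round below 0.15 rad) or (horizontal distance between blue_b and bucket_b below 0.008 m and z of blue_b in the frame of bucket_b below 0.008 m and angle between the x axis of blue_b and the x axis of bucket_b, either way round below 0.15 rad) or (horizontal distance between blue_b and bucket_c below 0.008 m and z of blue_b in the frame of bucket_c below 0.008 m and angle between the x axis of blue_b and the x axis of bucket_c, either way round below 0.15 rad) or (horizontal distance between blue_b and bucket_d below 0.008 m and z of blue_b in the frame of bucket_d below 0.008 m and angle between the x axis of blue_b and the x axis of bucket_d, either way round below 0.15 rad)) and ((horizontal distance between orange_a and bucket_a below 0.008 m and z of orange_a in the frame of bucket_a below 0.008 m and angle between the x axis of orange_a and the x axis of bucket_a, either way round below 0.15 rad) or (horizontal distance between orange_a and bucket_b below 0.008 m and z of orange_a in the frame of bucket_b below 0.008 m and angle between the x axis of orange_a and the x axis of bucket_b, either way round below 0.15 rad) or (horizontal distance between orange_a and bucket_c below 0.008 m and z of orange_a in the frame of bucket_c below 0.008 m and angle between the x axis of orange_a and the x axis of bucket_c, either way round below 0.15 rad) or (horizontal distance between orange_a and bucket_d below 0.008 m and z of orange_a in the frame of bucket_d below 0.008 m and angle between the x axis of orange_a and the x axis of bucket_d, either way round below 0.15 rad)) and ((horizontal distance between orange_b and bucket_a below 0.008 m and z of orange_b in the frame of bucket_a below 0.008 m and angle between the x axis of orange_b and the x axis of bucket_a, either way round below 0.15 rad) or (horizontal distance between orange_b and bucket_b below 0.008 m and z of orange_b in the frame of bucket_b below 0.008 m and angle between the x axis of orange_b and the x axis of bucket_b, either way round below 0.15 rad) or (horizontal distance between orange_b and bucket_c below 0.008 m and z of orange_b in the frame of bucket_c below 0.008 m and angle between the x axis of orange_b and the x axis of bucket_c, either way round below 0.15 rad) or (horizontal distance between orange_b and bucket_d below 0.008 m and z of orange_b in the frame of bucket_d below 0.008 m and angle between the x axis of orange_b and the x axis of bucket_d, either way round below 0.15 rad)) and horizontal distance between blue_a and blue_b above 0.19 m and horizontal distance between orange_a and orange_b above 0.19 m); the robot touches nothing.
It fails at once if the stain bottle was knocked or shifted by more than 3 cm (distance of stain_bottle from where it was at the start of the episode above 0.03 m or angle between stain_bottle's own z axis and vertical above 0.5 rad).
It fails at once if the specimen cup was knocked or shifted by more than 3 cm (distance of specimen_cup from where it was at the start of the episode above 0.03 m or angle between specimen_cup's own z axis and vertical above 0.5 rad).
It also fails if it takes over 128 s, if anything falls off the work surface, if the arm or the gripper's body presses on something with over 40 N, if the wrist force passes 120 N, or if a joint passes its speed limit or range.

ROBOT

A 6-joint arm with a two-finger parallel gripper is mounted at the origin on a cart in front of the work surface, level with it; the furniture and walls round the work are solid. World frame = base frame: x ahead of the robot, y to its left, z up, the work surface at z = 0. Lengths are in mm, angles in rad, forces in N, time in s.
With the tool pointing down it reaches from about 275 to 825 mm from the base axis. Payload 4.9 kg.
Tool frame: the origin (TCP) lies at the very end of the fingers, on their centre line; the grasp point (between the pads) lies 19 mm behind it; z points along the fingers, y is the line along which they close (so a half turn about z gives the same grasp; the last joint's range is limited). The gripper opens to 85 mm and grips with 20 to 120 N. Pads are 22 mm wide; open, the fingers measure 114 mm over their backs; the gripper's body (76 mm by 85 mm) begins 54 mm behind the grasp point. The pads swing forward as they close: fully open they stand 13 mm farther back than shut.
Start: joints at [1.159, 0.326, -0.193, 1.052, 0, 1.437], TCP at [150.826, 528.933, 231.281] pointing down, gripper open.
Joint ranges: [-2.65, 2.65], [-0.97, 1.79], [-1.3, 1.35], [-1.93, 2.1], [-1.47, 1.37], [-3.14, 3.14]. Speed limits (rad/s): [2.57, 2.57, 3.14, 3.14, 3.14, 3.14].

INTERFACE

Orientations are given as [roll, pitch, yaw] about the fixed x, y, z axes, in that order (R = Rz(yaw) Ry(pitch) Rx(roll)).
In Python, from bench import bot, solve_ik, imaging gives the robot as it stands. Calls block until the motion is done:
- bot.move_ptp(position, orientation): joint-space move of the TCP to a pose.
- bot.movel(position, rot=None, max_speed=150, threshold=None): straight line of the TCP; rot=None keeps the orientation; max_speed is the mean speed in mm/s. With threshold (N) it stops when the force on the tool has changed by that much, and returns True; else False.
- bot.move_j(angles): joint-space move.
- bot.grip(opening, effort=None): opening from 0.0 (shut) to 1.0 (fully open); effort is the grip in N (None keeps the last); returns when the fingers have stopped.
- bot.dwell(seconds).
- solve_ik(position, orientation): joint angles nearest the present ones, or None.
- bot.get_state(): the state.
- imaging.capture(name): name is "scene" or "top" or "wrist"; returns the picture (480x640x3 uint8, blue, green, red); there is no depth.
- imaging.camera_model(name): a dict with "K" (3x3 intrinsics, pixels), "position" and "rotation" of the camera in the world. Camera axes: x right, y up, looking along -z (the intrinsics and any distortion apply to the point x, -y, -z); pixel columns grow to the right and rows downward; lengths in mm; the calibration is good to about 2 mm. A picture is of the moment at which its call begins: read the wrist's pose just before it. camera_model takes no time and is no camera call; for the wrist camera it gives the pose at the moment of the call.
A pose or a line that the arm cannot do raises bot.IKError and nothing moves.
- bot.sign_off(): hands the job in; it is judged then, once.
The state is a dict: "t": time; "qpos": joint angles; "joint_velocities": joint speeds; "effort": joint torques, N m; "tcp_pos": TCP position; "orientation": TCP orientation; "contact_force": force on the tool from outside, world axes, zero at the start; "wrist_torque": the same for the moment, N m; "opening": opening from 0.0 (shut) to 1.0 (fully open); "gripper_force": force on a finger pad.
Only numpy, scipy, OpenCV 4.12 (cv2) and the standard library are available. Lean on these libraries where they do the work, as an engineer would, in place of code of your own. Each camera call takes 0.05 s, during which the arm holds its last target. There are 200 camera calls.

## Working session

There is one attempt and no reset: what is moved stays moved. The work goes in short steps, each a Python script; the robot and the scene stay as the last script left them, time stands still between calls to the robot, and variables do not carry over. Pictures are saved under pics/ and viewed, at most 14 in all, crops included, and the job is handed in when it is done.

```bash
mkdir -p pics; ls; python3 - <<'E'
from bench import bot, solve_ik, imaging
import cv2
for n in ["scene","top","wrist"]:
    m=imaging.camera_model(n); print(n,m)
    cv2.imwrite(f"pics/{n}0.png",imaging.capture(n))
s=bot.get_state(); print(s)
E
```

```text
pics
scene {'K': array([[547.86731658,   0.        , 319.63583594],
       [  0.        , 547.86731658, 236.16794962],
       [  0.        ,   0.        ,   1.        ]]), 'position': array([ 138.8105652 , -860.5043984 , 1033.42567448]), 'rotation': array([ 0.77872982, -0.01770994, -0.41386506])}
top {'K': array([[572.21888583,   0.        , 316.39151559],
       [  0.        , 572.21888583, 246.36322398],
       [  0.        ,   0.        ,   1.        ]]), 'position': array([ 286.88777323,  -38.63481417, 1532.70142274]), 'rotation': array([ 0.18234425,  0.01472472, -1.55858356])}
wrist {'K': array([[363.8455846 ,   0.        , 320.03230682],
       [  0.        , 363.8455846 , 241.54386588],
       [  0.        ,   0.        ,   1.        ]]), 'position': array([ 83.90184275, 547.04646126, 373.63779898]), 'rotation': array([-0.27590137,  0.0025308 ,  1.29384053])}
{'t': 0.15, 'qpos': array([ 1.15878691e+00,  3.26775459e-01, -1.93363122e-01,  1.05199616e+00,
        1.07862733e-05,  1.43658122e+00]), 'joint_velocities': array([ 0.00092221, -0.00174723,  0.00250585, -0.00124625, -0.0012458 ,
        0.00011461]), 'effort': array([ 6.68645916e-04, -4.43703318e+01,  2.62665331e+01,  1.03978932e-02,
       -1.65210913e-04,  1.57688667e-06]), 'tcp_pos': array([150.64330714, 528.50470222, 230.67732571]), 'orientation': array([-3.14026772e+00, -1.89785930e-04,  2.86379821e+00]), 'contact_force': array([0.05049923, 0.16179427, 0.09315515]), 'wrist_torque': array([-0.06425009,  0.01889146, -0.06039572]), 'gripper_force': 0.0, 'opening': 1.0007104461554222}
```

View pics/top0.png

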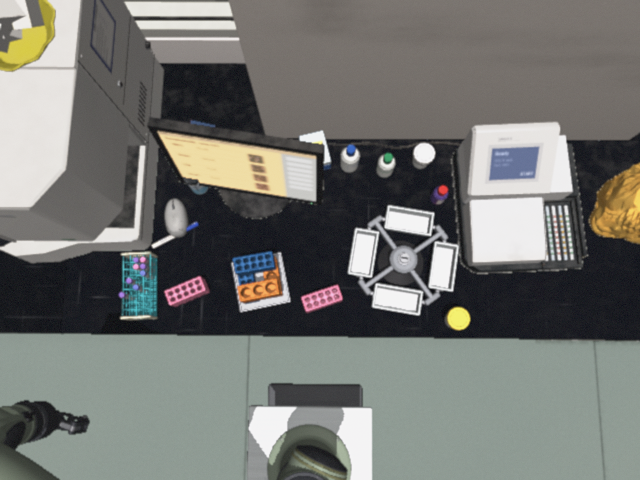

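View pics/scene0.png

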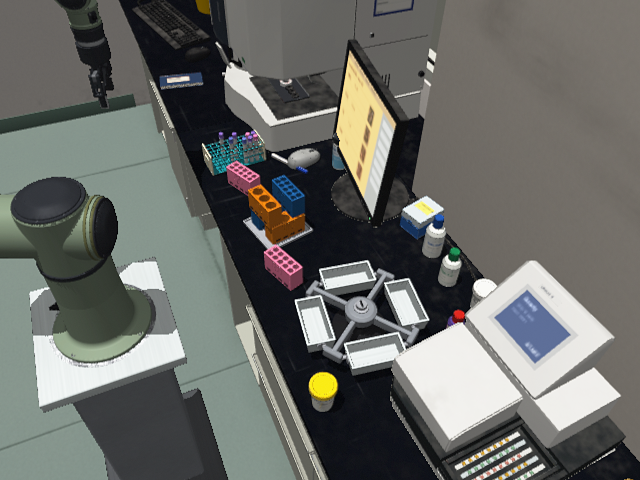

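The top view shows the upper blue insert at about (253,262) and the upper orange one at (258,290). Both lie along the image x axis. The lower pair is crosswise under them. Pink look-alikes are at (186,291) and (321,298), the hub is at (404,258), the bottle at (440,194) and the cup at (458,318). The scene view agrees. Next are rough positions and wrist camera views.

```bash
cat > h.py <<'E'
from bench import bot, solve_ik, imaging
import cv2, numpy as np
from scipy.spatial.transform import Rotation as Ro
def cam(n):
    m=imaging.camera_model(n); return m['K'],np.array(m['position']),Ro.from_euler('xyz',m['rotation']).as_matrix()
def ray(c,p):
    K,P,R=c; p=np.atleast_2d(p)
    d=np.c_[(p[:,0]-K[0,2])/K[0,0],-(p[:,1]-K[1,2])/K[1,1],-np.ones(len(p))]
    return d@R.T
def plane(c,p,z):
    d=ray(c,p); return c[1]+d*((z-c[1][2])/d[:,2])[:,None]
def tri(c1,p1,c2,p2):
    a=ray(c1,p1)[0];b=ray(c2,p2)[0]
    s=np.linalg.lstsq(np.c_[a,-b],c2[1]-c1[1],rcond=None)[0]
    u=c1[1]+a*s[0];v=c2[1]+b*s[1]; return (u+v)/2,np.linalg.norm(u-v)
def mask(im,name):
    h=cv2.cvtColor(im,cv2.COLOR_BGR2HSV)
    lo,hi={'blue':((98,110,40),(118,255,255)),'orange':((5,150,60),(18,255,255)),'white':((0,0,170),(180,45,255)),'yellow':((22,120,90),(34,255,255)),'purple':((125,60,30),(160,255,255)),'red':((174,150,60),(180,255,255))}[name]
    return cv2.inRange(h,lo,hi)
def down(yaw): return [np.pi,0,yaw]
E
python3 - <<'E'
from h import *
t=cam('top');s=cam('scene')
print('top cam fwd',-t[2][:,2])
for n,p,z in [('blueU',(253,262),123),('orU',(258,290),123),('hub',(404,258),88),('bA',(364,252),64),('bB',(410,221),64),('bC',(442,266),64),('bD',(397,299),64),('bottle',(441,190),84),('cup',(458,318),71),('pinkR',(321,298),60),('pinkL',(186,291),60)]:
    print(n,plane(t,p,z)[0].round())
for n,a,b in [('hub',(404,258),(361,306)),('cup',(458,318),(323,379)),('blueU',(253,262),(288,187)),('orU',(258,288),(265,201))]: print(n,*tri(t,a,s,b))
w=cam('wrist');st=bot.get_state();Rt=Ro.from_euler('xyz',st['orientation']).as_matrix()
print('cam in tool',Rt.T@(w[1]-st['tcp_pos']),(Rt.T@w[2]).round(3))
E
```

```text
top cam fwd [ 0.18114509  0.01669355 -0.98331469]
blueU [505. 143. 123.]
orU [435. 128. 123.]
hub [ 525. -238.   88.]
bA [ 544. -138.   64.]
bB [ 627. -259.   64.]
bC [ 509. -339.   64.]
bD [ 422. -222.   64.]
bottle [ 707. -338.   84.]
cup [ 375. -374.   71.]
pinkR [423. -27.  60.]
pinkL [437. 323.  60.]
hub [ 526.66995507 -238.91340668   84.78845343] 2.445923526619847
cup [ 376.56982866 -370.60713669   90.42111265] 5.088468396985159
blueU [506.48345219 141.77142944 129.45627665] 4.299464002704371
orU [441.49023665 129.53920364 114.71854873] 0.409189938343192
cam in tool [  69.28780328   -0.61029825 -143.04446213] [[ 0.001  0.962  0.273]
 [ 1.    -0.001  0.001]
 [ 0.001  0.273 -0.962]]
```

```bash
cat >> h.py <<'E'
def look(cx,cy,z,yaw,fn):
    bot.move_ptp([cx-69*np.cos(yaw),cy-69*np.sin(yaw),z],down(yaw)); bot.dwell(.3)
    c=cam('wrist'); im=imaging.capture('wrist'); cv2.imwrite(f'pics/{fn}.png',im); np.savez(f'pics/{fn}.npz',K=c[0],P=c[1],R=c[2])
def load(fn):
    d=np.load(f'pics/{fn}.npz'); return (d['K'],d['P'],d['R']),cv2.imread(f'pics/{fn}.png')
E
python3 - <<'E'
from h import *
for y in (1.57,-1.57,3.0,0): 
  for p in ([470,135,200],[525,-238,300],[422,-222,150],[627,-259,150],[509,-339,150],[544,-138,150]):
    q=solve_ik(p,down(y)); print(y,p,None if q is None else np.round(q,2))
look(470,150,330,1.57,'s1')
look(470,90,330,1.57,'s2')
look(525,-205,330,1.57,'r1')
look(525,-275,330,1.57,'r2')
print(bot.get_state()['t'])
a=np.vstack([np.hstack([cv2.imread(f'pics/{n}.png')[::2,::2] for n in r]) for r in (('s1','s2'),('r1','r2'))])
cv2.imwrite('pics/m1.png',a)
E
```

```text
1.57 [470, 135, 200] [ 0.13  0.24 -0.4   0.93  0.    1.7 ]
1.57 [525, -238, 300] [-0.55  0.34  0.01  1.24  0.    1.02]
1.57 [422, -222, 150] [-0.64  0.27 -0.5   0.8   0.    0.93]
1.57 [627, -259, 150] [-0.5   0.62  0.07  1.02  0.    1.07]
1.57 [509, -339, 150] [-0.71  0.5  -0.14  0.93  0.    0.86]
1.57 [544, -138, 150] [-0.38  0.41 -0.28  0.87  0.    1.19]
-1.57 [470, 135, 200] [ 0.13  0.24 -0.4   0.93  0.   -1.44]
-1.57 [525, -238, 300] [-0.55  0.34  0.01  1.24  0.   -2.13]
-1.57 [422, -222, 150] [-0.64  0.27 -0.5   0.8   0.   -2.21]
-1.57 [627, -259, 150] [-0.5   0.62  0.07  1.02  0.   -2.07]
-1.57 [509, -339, 150] [-0.71  0.5  -0.14  0.93  0.   -2.28]
-1.57 [544, -138, 150] [-0.38  0.41 -0.28  0.87  0.   -1.95]
3.0 [470, 135, 200] [ 0.13  0.24 -0.4   0.93  0.    0.27]
3.0 [525, -238, 300] [-0.55  0.34  0.01  1.24  0.   -0.41]
3.0 [422, -222, 150] [-0.64  0.27 -0.5   0.8   0.   -0.5 ]
3.0 [627, -259, 150] [-0.5   0.62  0.07  1.02  0.   -0.36]
3.0 [509, -339, 150] [-0.71  0.5  -0.14  0.93  0.   -0.57]
3.0 [544, -138, 150] [-0.38  0.41 -0.28  0.87  0.   -0.24]
0 [470, 135, 200] [ 0.13  0.24 -0.4   0.93  0.   -3.01]
0 [525, -238, 300] [-0.55  0.34  0.01  1.24  0.    2.59]
0 [422, -222, 150] [-0.64  0.27 -0.5   0.8   0.    2.5 ]
0 [627, -259, 150] [-0.5   0.62  0.07  1.02  0.    2.64]
0 [509, -339, 150] [-0.71  0.5  -0.14  0.93  0.    2.43]
0 [544, -138, 150] [-0.38  0.41 -0.28  0.87  0.    2.76]
5.45
```

View pics/m1.png

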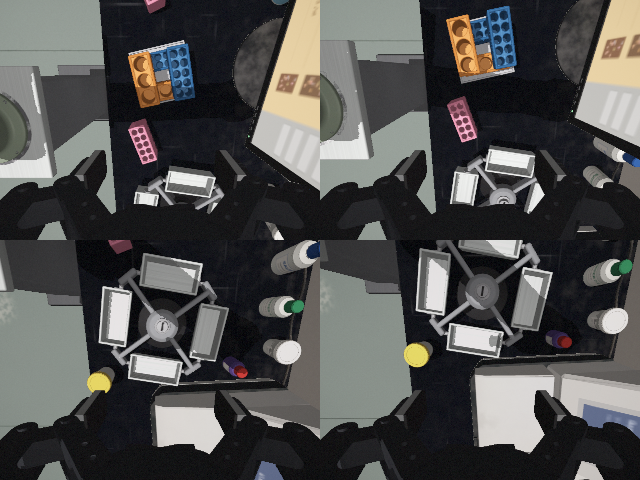

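In s1 (top left), upper orange is at about full-resolution (292,155) and upper blue at (360,140). The lower blue and orange pieces show in the gap between them. In r1 (bottom left) all four buckets are in view around the hub at (324,172). Next I try bore blobs and rim rectangles.

```bash
cat >> h.py <<'E'
def rims(im,c,z=64,thr=190,amin=1500):
    h=cv2.cvtColor(im,cv2.COLOR_BGR2HSV); m=cv2.inRange(h,(0,0,thr),(180,40,255))
    out=[]
    for k in cv2.findContours(m,cv2.RETR_EXTERNAL,cv2.CHAIN_APPROX_NONE)[0]:
        r=cv2.minAreaRect(k)
        if r[1][0]*r[1][1]<amin: continue
        w=plane(c,cv2.boxPoints(r),z)[:,:2]
        e=[w[1]-w[0],w[2]-w[1]]; L=sorted(map(np.linalg.norm,e)); d=max(e,key=np.linalg.norm)
        out.append((w.mean(0),np.arctan(d[1]/d[0]) if abs(d[0])>1e-6 else np.pi/2,L,r))
    return out
E
python3 - <<'E'
from h import *
for n in ('r1','r2'):
    c,im=load(n); o=im.copy()
    for w,a,L,r in rims(im,c):
        if 80<L[1]<180 and L[0]>40: print(n,w.round(1),round(a,3),np.round(L,1),np.round(r[0]).astype(int)); cv2.drawContours(o,[cv2.boxPoints(r).astype(int)],0,(0,0,255),1)
    cv2.imwrite(f'pics/{n}o.png',o)
c,im=load('s1'); a=cv2.resize(im[60:240,220:420],None,fx=3,fy=3,interpolation=cv2.INTER_CUBIC)
b=cv2.imread('pics/r1o.png')[0:320,150:500]
c2=np.zeros((540,950,3),np.uint8); c2[:,:600]=a; c2[:320,600:]=b
cv2.imwrite('pics/m2.png',cv2.resize(c2,None,fx=.84,fy=.84))
E
```

```text
r1 [ 601.7 -510.5] -0.047 [138.9 174.9] [378 379]
r1 [ 511.8 -343.8] -0.156 [ 61.1 120.6] [309 260]
r1 [ 423.2 -222.7] 1.368 [ 60.7 124. ] [228 153]
r2 [ 511.3 -343.6] -0.159 [ 61.  120.6] [308 201]
r2 [ 423.1 -231.1] 1.407 [ 59.4 108.6] [223  93]
```

View pics/m2.png

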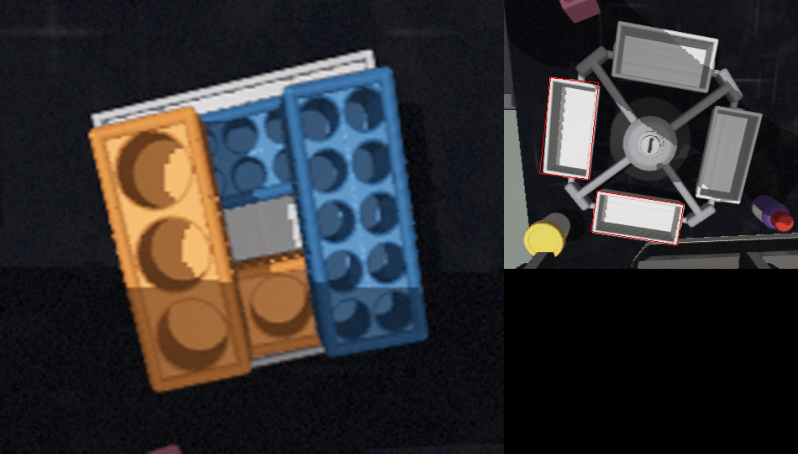

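The crop shows corners of the upper blue insert near crop (284,86), (390,68), (427,340) and (322,355), and of the upper orange near (90,130), (197,107), (252,372) and (157,391). Two rims are boxed well, and the two shaded ones need corner points. I'll refine the corners, track them into the second view and triangulate heights.

```bash
cat >> h.py <<'E'
def sub(im,p,w=4):
    g=cv2.cvtColor(im,cv2.COLOR_BGR2GRAY); p=np.float32(p).reshape(-1,1,2)
    return cv2.cornerSubPix(g,p.copy(),(w,w),(-1,-1),(3,40,.01)).reshape(-1,2)
def proj(c,X):
    K,P,R=c; v=(np.atleast_2d(X)-P)@R; return np.c_[K[0,0]*v[:,0]/-v[:,2]+K[0,2],K[1,1]*-v[:,1]/-v[:,2]+K[1,2]]
E
python3 - <<'E'
from h import *
def rep(n,a,b,P,z):
    ca,ia=load(a);cb,ib=load(b)
    pa=sub(ia,P); 
    X=plane(ca,pa,z); pb=sub(ib,proj(cb,X))
    T=[tri(ca,u,cb,v) for u,v in zip(pa,pb)]
    print(n,'moved',np.abs(pa-P).max().round(1),'z',[t[0][2].round(1) for t in T],'gap',[t[1].round(1) for t in T])
    T=np.array([t[0] for t in T])
    for W in (X,T):
        L=[np.linalg.norm(W[i]-W[i-3]) for i in range(4)]
        e1=W[3]-W[0]+W[2]-W[1]; e2=W[1]-W[0]+W[2]-W[3]; d=max((e1,e2),key=np.linalg.norm)
        print('  c',W.mean(0).round(1),'ang',(np.arctan2(d[1],d[0])%np.pi).round(3),'L',np.round(L,1))
s=lambda L:np.float32(L)/2.52+[220,60]
r=lambda L:(np.float32(L)-[504,0])/.84+[150,0]
rep('blue','s1','s2',s([(284,86),(390,68),(427,340),(322,355)]),123)
rep('orange','s1','s2',s([(90,130),(197,107),(252,372),(157,391)]),123)
rep('far y+','r1','r2',r([(619,22),(718,39),(709,93),(611,76)]),64)
rep('far x+','r1','r2',r([(727,106),(762,115),(740,204),(697,195)]),64)
rep('near','r1','r2',r([(549,78),(600,83),(591,181),(541,174)]),64)
rep('y-','r1','r2',r([(597,192),(685,206),(680,244),(591,233)]),64)
E
```

```text
blue moved 1.8 z [np.float64(123.1), np.float64(121.0), np.float64(123.0), np.float64(108.4)] gap [np.float64(0.1), np.float64(0.1), np.float64(0.0), np.float64(2.6)]
  c [507.9 143.5 123. ] ang 1.751 L [37.6 97.9 39.7 96.1]
  c [507.9 142.9 118.9] ang 1.747 L [38.  98.1 42.8 99.5]
orange moved 2.4 z [np.float64(115.6), np.float64(136.2), np.float64(106.3), np.float64(109.8)] gap [np.float64(1.6), np.float64(1.9), np.float64(1.9), np.float64(0.7)]
  c [440.4 129.3 123. ] ang 1.777 L [38.  94.2 39.1 98.7]
  c [439.2 127.7 117. ] ang 1.769 L [ 44.7 100.4  39.9 102.1]Traceback (most recent call last):
  File "<stdin>", line 17, in <module>
  File "<stdin>", line 5, in rep
  File "h.py", line 38, in sub
    return cv2.cornerSubPix(g,p.copy(),(w,w),(-1,-1),(3,40,.01)).reshape(-1,2)
           ~~~~~~~~~~~~~~~~^^^^^^^^^^^^^^^^^^^^^^^^^^^^^^^^^^^^^
cv2.error: OpenCV(4.12.0) /io/opencv/modules/imgproc/src/cornersubpix.cpp:99: error: (-215:Assertion failed) Rect(0, 0, src.cols, src.rows).contains(cT) in function 'cornerSubPix'
```

```bash
python3 - <<'E'
from h import *
r=lambda L:(np.float32(L)-[504,0])/.84+[150,0]
ca,ia=load('r1');cb,ib=load('r2')
for n,P in dict(yp=[(619,22),(718,39),(709,93),(611,76)],xp=[(727,106),(762,115),(740,204),(697,195)],xn=[(549,78),(600,83),(591,181),(541,174)],yn=[(597,192),(685,206),(680,244),(591,233)]).items():
    P=r(P); pa=sub(ia,P,3); W=plane(ca,pa,64)
    e1=W[3]-W[0]+W[2]-W[1]; e2=W[1]-W[0]+W[2]-W[3]; d=max((e1,e2),key=np.linalg.norm)
    print(n,'moved',np.abs(pa-P).max().round(1),W.mean(0).round(1),'ang',(np.arctan2(d[1],d[0])%np.pi).round(3),'L',[np.linalg.norm(W[i]-W[i-3]).round(1) for i in range(4)])
    if n!='yp':
        T=[tri(ca,u,cb,v) for u,v in zip(pa,sub(ib,proj(cb,W),3))]; print('   z',[float(t[0][2].round(1)) for t in T],'gap',[float(t[1].round(1)) for t in T])
print('hub',plane(ca,(650/.84-600+150,144/.84),88))
E
```

```text
yp moved 2.2 [ 545.4 -135.7   64. ] ang 2.981 L [np.float64(121.6), np.float64(61.9), np.float64(122.5), np.float64(61.9)]
xp moved 2.4 [ 637.  -257.2   64. ] ang 1.336 L [np.float64(44.7), np.float64(120.8), np.float64(63.0), np.float64(124.0)]
   z [64.7, 68.1, 63.6, 53.2] gap [0.7, 0.3, 0.5, 2.9]
xn moved 2.5 [ 426.1 -222.7   64. ] ang 1.415 L [np.float64(64.7), np.float64(126.7), np.float64(65.4), np.float64(121.5)]
   z [66.2, 64.0, 64.0, 68.6] gap [0.3, 0.0, 0.0, 0.4]
yn moved 2.0 [ 513.3 -343.9   64. ] ang 2.979 L [np.float64(124.5), np.float64(57.6), np.float64(128.2), np.float64(61.9)]
   z [65.2, 80.6, 64.0, 64.5] gap [0.6, 0.8, 0.0, 0.1]
hub [[ 528.75867707 -238.01168805   88.        ]]
```

Rims and insert tops triangulate to about 64 and 123 mm. The hub is at (529,-239.8), and the yp/yn buckets' long axis is at 2.985 rad. I start with the upper blue insert.

```bash
cat >> h.py <<'E'
B=dict(yp=(545.4,-136.1,2.985),yn=(512.7,-343.5,2.985),xn=(425.3,-223.5,1.415),xp=(632.7,-256.2,1.415))
def pick(x,y,u,yaw,op=.63,high=220):
    """u: height of the insert's underside"""
    bot.grip(op,40); bot.move_ptp([x,y,high],down(yaw)); bot.movel([x,y,u+66],max_speed=150)
    if bot.movel([x,y,u+35],max_speed=60,threshold=8): print('touched at',bot.get_state()['tcp_pos']); return False
    bot.dwell(.1); bot.grip(0.0,40); s=bot.get_state(); print('grip',s['opening'],s['gripper_force'],s['contact_force'].round(1))
    bot.movel([x,y,high],max_speed=150); s=bot.get_state(); print('lift',s['opening'],s['gripper_force'],s['t']); return s['opening']>.3
def place(b,high=220,du=35):
    x,y,yaw=B[b]; bot.move_ptp([x,y,high],down(yaw)); bot.movel([x,y,34+du+35],max_speed=180)
    r=bot.movel([x,y,34+du+1],max_speed=50,threshold=12); s=bot.get_state(); print('down',r,s['tcp_pos'].round(1),s['contact_force'].round(1))
    if s['tcp_pos'][2]>34+du+6: print('NOT SEATED'); return False
    bot.grip(.63); bot.dwell(.2); bot.movel([x,y,high],max_speed=200); print('t',bot.get_state()['t']); return True
E
python3 - <<'E'
from h import *
if pick(507.6,143.2,63,1.765): print(place('yn'))
E
```

```text
grip 0.4594600667575491 40.36893904209137 [0.2 0.2 3.4]
lift 0.45967993065230334 40.307697057724 10.4417
down True [ 511.9 -342.9   69.6] [-0.6  0.2  4.9]
t 15.1083
True
```

```bash
python3 - <<'E'
from h import *
if pick(440.7,129.4,63,1.765): print(place('xp'))
look(525,-205,330,1.57,'r3')
look(470,150,330,1.57,'s3')
print(bot.get_state()['t'])
a=load('r3')[1][0:330,150:520]; b=cv2.resize(load('s3')[1][70:235,220:420],None,fx=2,fy=2)
cv2.imwrite('pics/m3.png',np.hstack([b,a]))
E
```

```text
grip 0.4552090667883075 40.45476973056793 [-0.7 -0.8  3.6]
lift 0.4562683779255132 40.259193778038025 19.8667
down True [ 631.7 -255.7   69.4] [-1.1 -0.2  3.5]
t 24.325
True
27.0417
```

View pics/m3.png

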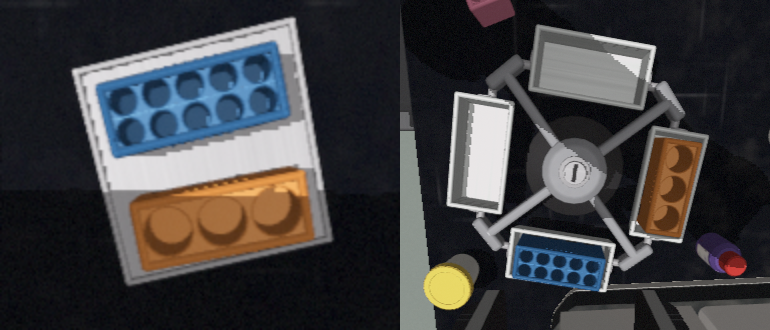

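Blue sits in yn and orange in xp, both centred. On the tray, the lower blue top has corners at crop (98,86), (278,42), (290,116) and (115,157). The lower orange top is roughly (133,205), (308,178), (313,240) and (142,270), with its lit side showing above.

```bash
python3 - <<'E'
from h import *
look(440,110,300,1.57,'s4')
c3,i3=load('s3');c4,i4=load('s4')
for n,P in dict(blue=[(98,86),(278,42),(290,116),(115,157)],orange=[(133,205),(308,178),(313,240),(142,270)]).items():
    P=np.float32(P)/2+[220,70]; p=sub(i3,P,3); W=plane(c3,p,63); q=sub(i4,proj(c4,W),3)
    d=W[1]-W[0]+W[2]-W[3]
    print(n,np.abs(p-P).max(),W.mean(0).round(1),np.arctan2(d[1],d[0]).round(3),'L',[np.linalg.norm(W[i]-W[i-3]).round(1) for i in range(4)],'z',[(tri(c3,a,c4,b)[0][2].round(1),tri(c3,a,c4,b)[1].round(1)) for a,b in zip(p,q)])
    for c,i in ((c3,i3),(c4,i4)):
        k=max(cv2.findContours(mask(i,n),cv2.RETR_EXTERNAL,cv2.CHAIN_APPROX_NONE)[0],key=cv2.contourArea); r=cv2.minAreaRect(k); w=plane(c,cv2.boxPoints(r),63); print('  rect',w.mean(0).round(1),r[1],r[2], [np.linalg.norm(w[j]-w[j-1]).round() for j in (1,2)])
cv2.imwrite('pics/m4.png',cv2.resize(i4[60:290,220:460],None,fx=2.4,fy=2.4))
E
```

```text
blue 2.446380615234375 [465.8 167.5  63. ] 0.226 L [np.float64(96.6), np.float64(39.6), np.float64(97.6), np.float64(39.2)] z [(np.float64(63.0), np.float64(0.0)), (np.float64(63.0), np.float64(0.0)), (np.float64(63.0), np.float64(0.0)), (np.float64(63.0), np.float64(0.0))]
  rect [466.1 167.4  63. ] (39.53330612182617, 92.64860534667969) 75.96376037597656 [np.float64(98.0), np.float64(40.0)]
  rect [466.5 165.7  63. ] (48.20600891113281, 104.26607513427734) 76.39945983886719 [np.float64(98.0), np.float64(43.0)]
orange 2.36322021484375 [482.2 102.   63. ] 0.154 L [np.float64(100.2), np.float64(34.3), np.float64(98.1), np.float64(38.2)] z [(np.float64(62.2), np.float64(0.2)), (np.float64(65.3), np.float64(2.7)), (np.float64(63.0), np.float64(0.0)), (np.float64(60.7), np.float64(0.8))]
  rect [481.4 104.6  63. ] (37.897369384765625, 88.45808410644531) 79.3150863647461 [np.float64(97.0), np.float64(42.0)]
  rect [481.9 103.5  63. ] (39.94015121459961, 98.81468963623047) 79.28687286376953 [np.float64(98.0), np.float64(39.0)]
```

View pics/m4.png

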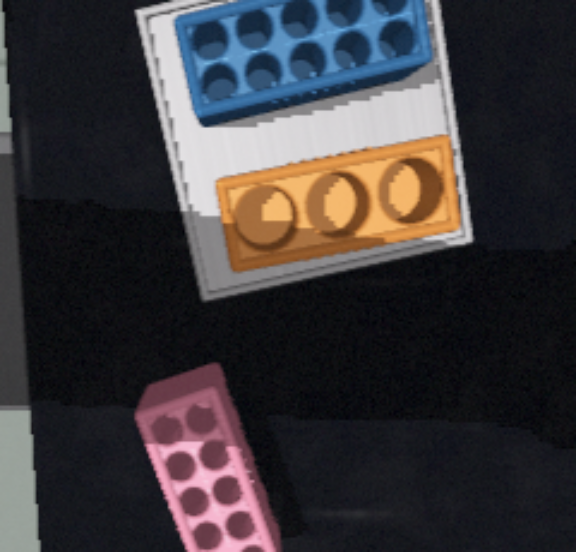

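The fresh view confirms both lower inserts: blue at (466,167.4), angle 0.235, and orange at (482,103.3), angle 0.187, with tops at 63 mm. Now the last two.

```bash
python3 - <<'E'
from h import *
if pick(482,103.3,3,np.pi+.187) and place('xn'):
    if pick(466.2,167.3,3,np.pi+.235): print(place('yp'))
bot.move_ptp([470,60,330],down(1.57)); bot.dwell(.2)
look(525,-205,330,1.57,'r5')
cv2.imwrite('pics/t5.png',imaging.capture('top')); cv2.imwrite('pics/sc5.png',imaging.capture('scene'))
print(bot.get_state()['t'])
a=load('r5')[1][0:330,150:520]; b=cv2.resize(cv2.imread('pics/sc5.png')[230:395,270:470],None,fx=2,fy=2)
cv2.imwrite('pics/m5.png',np.hstack([b,a]))
E
```

```text
grip 0.46490444860443775 40.5759072303772 [-0.3 -0.1  3.3]
lift 0.4623924761545214 40.296165347099304 32.95
down True [ 424.6 -223.    69.4] [0.1 0.3 5.4]
t 37.1
grip 0.4635172162781634 40.41907489299774 [-1.   0.7  4.2]
lift 0.4608120652208497 40.31920373439789 42.3333
down True [ 544.5 -135.8   69.5] [-0.8  0.4  4.8]
t 46.4
True
49.875
```

View pics/m5.png

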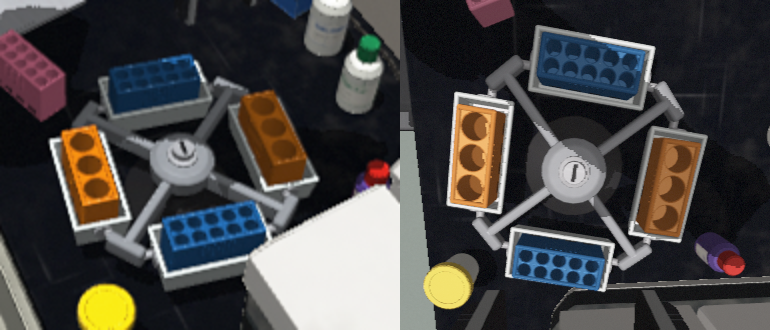

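All four inserts are in their buckets, blue opposite blue and orange opposite orange, and the bottle and cup are still standing. One numeric check of top centres and heights before handing in.

```bash
python3 - <<'E'
from h import *
look(525,-265,330,1.57,'r6')
for f in ('r5','r6'):
  c,i=load(f)
  for n in ('blue','orange'):
    for k in cv2.findContours(mask(i,n),cv2.RETR_EXTERNAL,cv2.CHAIN_APPROX_NONE)[0]:
        if cv2.contourArea(k)<1200: continue
        r=cv2.minAreaRect(k); w=plane(c,cv2.boxPoints(r),94); m=w.mean(0)[:2]
        b=min(B,key=lambda b:np.hypot(*(m-B[b][:2])))
        print(f,n,b,(m-B[b][:2]).round(1),[float(np.linalg.norm(w[j]-w[j-1]).round()) for j in (1,2)])
E
```

```text
r5 blue yn [-0.4  7. ] [53.0, 98.0]
r5 blue yp [-2.5 -3.2] [45.0, 98.0]
r5 orange xp [-7.2  1.9] [100.0, 48.0]
r5 orange xn [ 3.8 -0.6] [100.0, 47.0]
r6 blue yn [-1.2  4.3] [46.0, 98.0]
r6 blue yp [ -2.9 -23. ] [99.0, 31.0]
r6 orange xp [-6.9  1.4] [100.0, 47.0]
r6 orange xn [ 4.5 -1.1] [101.0, 48.0]
```

The rectangle offsets come from visible inner side faces, which widen each rectangle by 5–13 mm towards the hub. Each insert was lowered until its underside was about 34.5 mm above the worktop, against a 34 mm floor. At that depth the walls allow at most 3 mm of sideways error. I'm handing in.

```bash
python3 -c "
from bench import bot
print(bot.get_state()['t'],bot.sign_off())"
```

```text
the job is handed in; nothing more can be done
50.575 None
```

I handed the job in at 50.6 s: all four inserts are in their buckets, blue opposite blue and orange opposite orange, each lowered to within about 1 mm of the floor by arm height; the bottle and cup are still standing, and the judging result was not reported back.

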